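Put the battery packs, hold-down bar and cover back into an instrument

TASK

Close up the instrument that lies on its face with its battery bay open: first put the larger battery pack into the long pocket, then the smaller pack into the short pocket, then lay the metal hold-down bar over both packs onto the ledges at the two ends of the bay, and last set the cover flat inside the raised rim with its grip rib up. Set each part down gently without dropping it, seat it fully and let it go before fetching the next, and leave the screwdriver, the jar and the screw tray where they are.

Things in the scene. Friction and masses are not known exactly. Their poses are not given: they have to be found in the camera images.
- instrument: Dark shell 186 (x) x 152 x 50 mm, fixed. Origin: centre of underside, z up. Bay 156 x 122 mm, floor z 8, walls to z 42 (carry the cover), rim around to z 50, 178 x 144 inside. Long pocket at x -28 (74 x 42 mm), short at x +39 (52 x 34), y 0: stops 6 mm high at their corners, mid 38 mm of long sides open to fingers. End ledges |x| 66-78, top z 30, 8 mm guides at y +-29.
- main_pack: Larger battery pack, black block 68 x 36 x 20.5 mm, 0.11 kg, pale label on top. Origin: centre of its underside; x along the 68 mm, z up. Same either way round. Seated, it stands on the bay floor (z = 8 mm) at instrument x = -28 mm, y = 0, long sides parallel.
- backup_pack: Smaller battery pack, black block 46 x 28 x 20.5 mm, 0.06 kg, pale label on top. Origin: centre of its underside; x along the 46 mm, z up. Same either way round. Seated, it stands on the bay floor (z = 8 mm) at instrument x = +39 mm, y = 0, long sides parallel.
- hold_bar: Aluminium bar 148 x 50 mm, 3 mm thick, with upturned flanges along the middle 120 mm of its long sides, 10 mm high in all; 0.08 kg. Lies flanges up and is fitted so; grip it across its 50 mm width. Origin: centre of its underside; x along the 148 mm, z up. Same either way round. Seated: underside at instrument z = 30 mm, x = y = 0, along the instrument.
- cover: Grey plastic cover, plate 170 x 136 x 5 mm with a grip rib on top at its centre, 50 mm long (x), 14 mm wide (y), z = 5 to 21 mm; 0.13 kg. Lies rib up. Origin: centre of the plate's underside; x along the 170 mm, z up. Same either way round. Seated: underside at instrument z = 42 mm, x = y = 0, along the instrument.
- screwdriver: Screwdriver, 170 mm long, lying on the bench beyond the work: leave it alone. Its x axis points along it to the tip.
- jar: Amber glass jar with a cap, 50 mm across, 60 mm tall, standing beyond the work: leave it alone. Origin: centre of its underside.
- screw_tray: Small open steel screw tray, 80 x 60 x 20 mm, beyond the work: leave it alone. Origin: centre of its underside.
Mind the look-alikes: they are no part of the job. Several things have the shape of the hold_bar; the one meant has the colours described above.

How it is judged (in metres and radians):
On the way, in this order (a step that is already met when the one before it is completed fails the run):
1. the main pack is seated in the long pocket and let go (x of main_pack in the frame of instrument between -0.036 and -0.02 m and y of main_pack in the frame of instrument between -0.008 and 0.008 m and z of main_pack in the frame of instrument between 0.005 and 0.011 m and angle between main_pack's own z axis and vertical below 0.06 rad and angle between the x axis of main_pack and the x axis of instrument, either way round below 0.15 rad and linear speed of main_pack below 0.02 m/s and contact force between the fingers and main_pack below 0.1 N), for 0.2 s.
2. the backup pack is seated in the short pocket and let go (x of backup_pack in the frame of instrument between 0.031 and 0.047 m and y of backup_pack in the frame of instrument between -0.008 and 0.008 m and z of backup_pack in the frame of instrument between 0.005 and 0.011 m and angle between backup_pack's own z axis and vertical below 0.06 rad and angle between the x axis of backup_pack and the x axis of instrument, either way round below 0.15 rad and linear speed of backup_pack below 0.02 m/s and contact force between the fingers and backup_pack below 0.1 N), for 0.2 s.
3. the hold-down bar lies on both ledges over the packs and is let go (x of hold_bar in the frame of instrument between -0.008 and 0.008 m and y of hold_bar in the frame of instrument between -0.008 and 0.008 m and z of hold_bar in the frame of instrument between 0.027 and 0.033 m and angle between hold_bar's own z axis and vertical below 0.06 rad and angle between the x axis of hold_bar and the x axis of instrument, either way round below 0.15 rad and linear speed of hold_bar below 0.02 m/s and contact force between the fingers and hold_bar below 0.1 N), for 0.2 s.
4. the cover lies flat inside the rim and is let go (x of cover in the frame of instrument between -0.008 and 0.008 m and y of cover in the frame of instrument between -0.008 and 0.008 m and z of cover in the frame of instrument between 0.039 and 0.045 m and angle between cover's own z axis and vertical below 0.06 rad and angle between the x axis of cover and the x axis of instrument, either way round below 0.15 rad and linear speed of cover below 0.02 m/s and contact force between the fingers and cover below 0.1 N), for 0.2 s.
At the end, for the whole second after the job is handed in: Each pack in its pocket, bar on both ledges, cover on the wall top inside the rim: each within 8 mm of its centred place along x and y, 3 mm of its seated height, level within 0.06 rad, in line with the instrument within 0.15 rad (either way round), released and at rest (all of step 1 and all of step 2 and all of step 3 and all of step 4); the robot touches nothing.
It fails at once if the screwdriver, the jar or the screw tray is moved by more than 25 mm (distance of any of screwdriver, jar, screw_tray from where it was at the start of the episode above 0.025 m).
It fails at once if a part is dropped into the instrument (it moves faster than 0.6 m/s inside or just above it) ((x of main_pack in the frame of instrument between -0.1 and 0.1 m and y of main_pack in the frame of instrument between -0.08 and 0.08 m and z of main_pack in the frame of instrument below 0.07 m and linear speed of main_pack above 0.6 m/s) or (x of backup_pack in the frame of instrument between -0.1 and 0.1 m and y of backup_pack in the frame of instrument between -0.08 and 0.08 m and z of backup_pack in the frame of instrument below 0.07 m and linear speed of backup_pack above 0.6 m/s) or (x of hold_bar in the frame of instrument between -0.1 and 0.1 m and y of hold_bar in the frame of instrument between -0.08 and 0.08 m and z of hold_bar in the frame of instrument below 0.07 m and linear speed of hold_bar above 0.6 m/s) or (x of cover in the frame of instrument between -0.1 and 0.1 m and y of cover in the frame of instrument between -0.08 and 0.08 m and z of cover in the frame of instrument below 0.07 m and linear speed of cover above 0.6 m/s)).
It also fails if it takes over 112 s, if anything falls off the work surface, if the arm or the gripper's body presses on something with over 40 N, if the wrist force passes 120 N, or if a joint passes its speed limit or range.

ROBOT

A 6-joint arm with a two-finger parallel gripper is mounted at the origin on the work surface. World frame = base frame: x ahead of the robot, y to its left, z up, the work surface at z = 0. Lengths are in mm, angles in degrees, forces in N, time in s.
With the tool pointing down it reaches from about 275 to 850 mm from the base axis. Payload 19 kg.
Tool frame: the origin (TCP) lies at the very end of the fingers, on their centre line; the grasp point (between the pads) lies 19 mm behind it; z points along the fingers, y is the line along which they close (so a half turn about z gives the same grasp; the last joint's range is limited). The gripper opens to 85 mm and grips with 20 to 120 N. Pads are 22 mm wide; open, the fingers measure 114 mm over their backs; the gripper's body (76 mm by 85 mm) begins 54 mm behind the grasp point. The pads swing forward as they close: fully open they stand 13 mm farther back than shut.
Start: joints at [55.348, 8.623, 82.357, -0, 89.026, -7.678], TCP at [260.818, 512.41, 231.267] pointing down, gripper open.
Joint ranges: [-160.23, 160.23], [-39.13, 120.54], [6.94, 153.29], [-79.49, 259.48], [9.18, 160.14], [-161.06, 161.06]. Speed limits (degrees/s): [108.29, 108.29, 127.2, 172.46, 172.46, 172.46].

INTERFACE

Orientations are given as [roll, pitch, yaw] about the fixed x, y, z axes, in that order (R = Rz(yaw) Ry(pitch) Rx(roll)).
In Python, from rig import * gives the robot as it stands. The module is installed in compiled form; this text tells all that it offers.
- The arm moves only by the shell command python3 -m jog 'ROWS'. ROWS is JSON, a list that holds one entry, the list of rows, each a list of 5 numbers: the shift along the tool's x, y, z in units of 0.1 m (1.0 is 0.1 m), then the turn about the tool's z in units of pi rad (1.0 is pi rad), then the closure, from 0 (fully open) to 1 (shut). A call has 1 to 12 rows; each row is the pose to reach, as a shift and turn from the pose commanded when the call began, along the tool's axes at that moment, turning the shorter way round; what a row does not reach only later rows make up. A row lasts 1/12 s, in which the tool goes at most 41.7 mm and 7.16 degrees, less where a joint would pass 70% of its speed; a pose out of reach is approached as far as the arm can. A call with a number of a shift or a turn outside -1 to 1 is refused whole. A call with a gripper value outside its range is refused whole. The fingers move at their own pace and stop on an object; the grip force is fixed at half the most. Time passes only in rows, so rows that repeat a pose let the fingers close. It gives the time, the measured TCP pose, the force, the opening and the grip force at its end, in the units of the state.
- read_state(): the state, without advancing time (a new reading comes with each control period).
- grab_frame(name): name is "scene" or "top"; returns the picture (480x640x3 uint8, blue, green, red); there is no depth.
- camera_model(name): a dict with "vfov" (degrees; the focal length in pixels is half the picture's height over the tangent of half this angle, whatever the lens; pixels are square), "cx", "cy" (the principal point, pixels), "k1" (the pictures are not rectified: a ray, as slopes to the right and down, at radius r is drawn at 1 + k1 r^2 times it, then the intrinsics apply), "view" (4x4, takes a point from world to camera coordinates). Camera axes: x right, y up, looking along -z (the intrinsics and any distortion apply to the point x, -y, -z); pixel columns grow to the right and rows downward; lengths in mm; the calibration is good to about 2 mm. A picture is of the moment at which its call begins. camera_model takes no time and is no camera call.
- close_job(): hands the job in; it is judged then, once.
The state is a dict: "t": time; "joints": joint angles; "joint_vel": joint speeds; "joint_torque": joint torques, N m; "eef_pos": TCP position; "eef_rot": TCP orientation; "wrist_force": force on the tool from outside, world axes, zero at the start; "ft_torque": the same for the moment, N m; "gripper_width": finger opening in mm; "gripper_force": force on a finger pad.
Only numpy, scipy, OpenCV 4.12 (cv2) and the standard library are available. Lean on these libraries where they do the work, as an engineer would, in place of code of your own. Each camera call takes 0.05 s, during which the arm holds its last target. There are 200 camera calls.

## Working session

There is one attempt and no reset: what is moved stays moved. The work goes in short steps, Python scripts to look and compute and a shell command to move; the robot and the scene stay as the last step left them, time stands still between calls to the robot, and variables do not carry over. Pictures are saved under pics/ and viewed, at most 14 in all, crops included, and the job is handed in when it is done.

```bash
mkdir -p pics; python3 - <<'E'
from rig import *
import cv2
for n in("top","scene"):
    cv2.imwrite(f"pics/{n}0.png",grab_frame(n)); print(n,camera_model(n))
s=read_state(); print(s)
E
```

```text
top {'vfov': 45.20021240723116, 'cx': 318.4785967771819, 'cy': 234.85335307802583, 'k1': 0.05113392375143389, 'view': array([[-7.86577015e-03, -9.99960471e-01,  4.14559955e-03,
        -5.29681987e+01],
       [ 9.76343285e-01, -6.78401390e-03,  2.16119797e-01,
        -5.58450014e+02],
       [-2.16083130e-01,  5.74747692e-03,  9.76358053e-01,
        -1.48627930e+03],
       [ 0.00000000e+00,  0.00000000e+00,  0.00000000e+00,
         1.00000000e+00]])}
scene {'vfov': 54.76940617993243, 'cx': 305.37784852793976, 'cy': 237.6019483913187, 'k1': -0.040527836426820854, 'view': array([[-8.49639052e-01,  5.27123773e-01, -1.59376479e-02,
         4.94683176e+02],
       [-2.83238594e-01, -4.30625700e-01,  8.56934890e-01,
         7.50778489e+01],
       [ 4.44847592e-01,  7.32599505e-01,  5.15178208e-01,
        -1.22454573e+03],
       [ 0.00000000e+00,  0.00000000e+00,  0.00000000e+00,
         1.00000000e+00]])}
{'t': 0.1, 'joints': array([ 5.53496654e+01,  8.64723740e+00,  8.23887212e+01, -1.26312823e-03,
        8.90261191e+01, -7.67834832e+00]), 'joint_vel': array([-0.00903165, -0.01549796, -0.09302506,  0.01209776, -0.00367822,
        0.06414554]), 'joint_torque': array([ 4.87776910e-03, -7.14398503e+01, -5.71786952e+01, -7.72957310e-05,
        7.31361826e-03,  6.69298311e-05]), 'eef_pos': array([260.69682416, 512.25620324, 230.7496001 ]), 'eef_rot': array([-1.79938310e+02, -7.04269800e-03,  1.53028032e+02]), 'wrist_force': array([ 0.07752578, -0.14436927, -0.30914411]), 'ft_torque': array([0.02149289, 0.02158953, 0.00764476]), 'gripper_force': 0.0, 'gripper_width': 85.64781709019312}
```

View pics/top0.png

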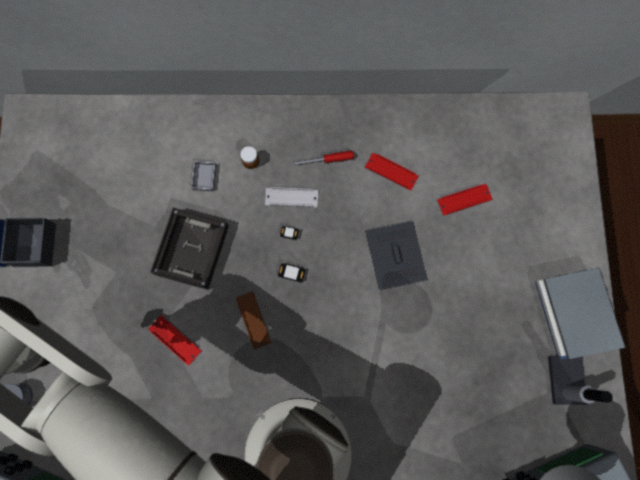

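View pics/scene0.png

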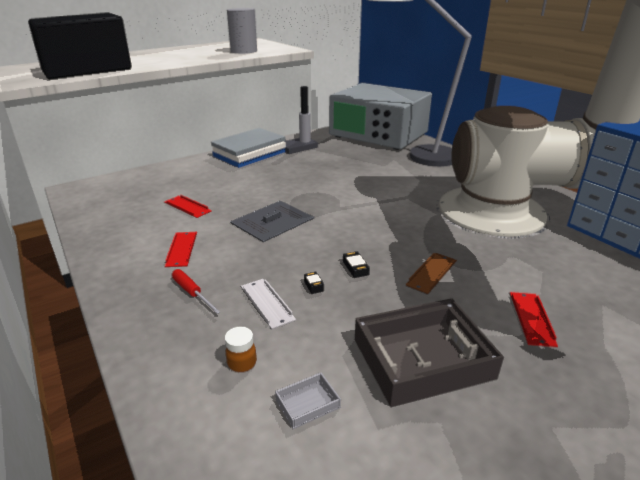

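Hold-bar candidates (top picture): silver bar (292,197), red bars (391,171), (465,199), (174,339), brown bar (253,320). The silver one at (292,197) matches the description. I'll check that in a close crop.

```bash
python3 - <<'E'
import cv2,numpy as np
im=cv2.imread("pics/top0.png")
def crop(im,x0,y0,w,h,f,n):
    cv2.imwrite(n,cv2.convertScaleAbs(cv2.resize(im[y0:y0+h,x0:x0+w],None,fx=f,fy=f,interpolation=cv2.INTER_CUBIC),alpha=1.5,beta=15))
crop(im,145,195,100,100,6,"pics/c1.png")
crop(im,255,175,180,120,4.4,"pics/c2.png")
crop(cv2.imread("pics/scene0.png"),345,290,160,120,5,"pics/c3.png")
E
```

```text
(no output)
```

View pics/c1.png

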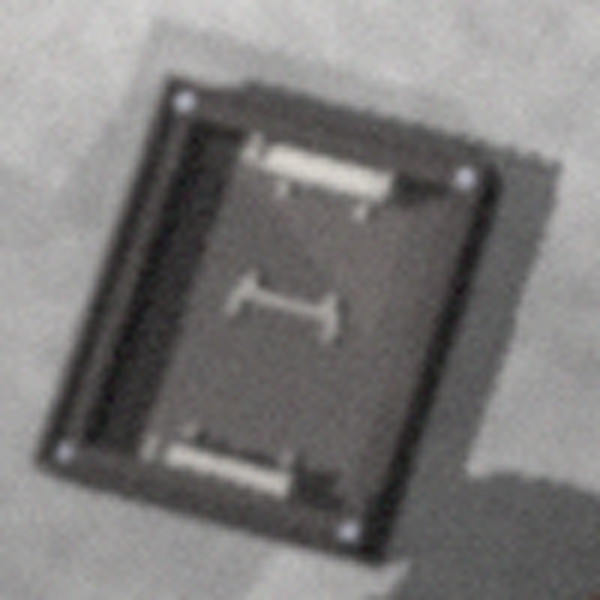

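View pics/c2.png

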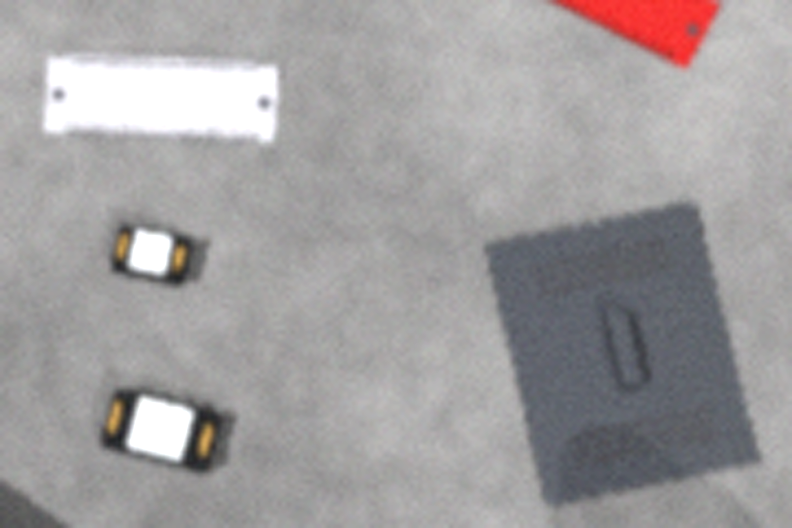

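View pics/c3.png

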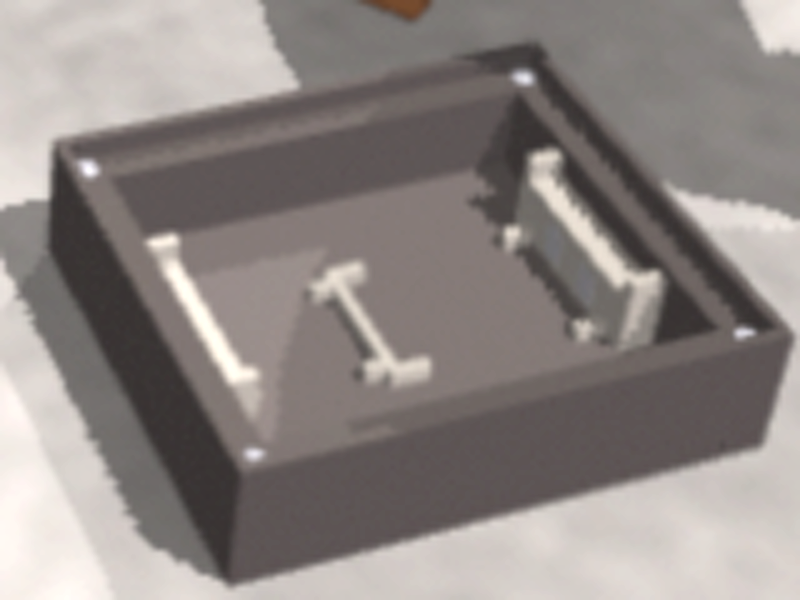

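c1: the bay's four corner screws are at (185,101), (466,177), (66,453), (348,531) in the crop. The divider at (288,305) is nearer the upper ledge, so the short pocket, and with it instrument +x, is toward the top of the picture. c2: the silver bar with its two holes is confirmed as the hold_bar. It also shows both packs with gold contacts and the cover with its rib at (627,343). c3 agrees that the short pocket is on the far side.

```bash
cat > h.py <<'E'
from rig import *
import numpy as np, cv2, json
def w(cam,uv,z):
    m=camera_model(cam); f=240/np.tan(np.radians(m["vfov"]/2))
    K=np.array([[f,0,m["cx"]],[0,f,m["cy"]],[0,0,1]])
    p=cv2.undistortPoints(np.array([[uv]],float),K,np.array([m["k1"],0,0,0,0.]))[0,0]
    V=m["view"]; R=V[:3,:3]; c=-R.T@V[:3,3]; d=R.T@np.array([p[0],-p[1],-1])
    return (c+d*(z-c[2])/d[2])[:2]
def crop(uv,o,f): return (np.array(uv)+.5)/f-.5+np.array(o)
def go(x,y,z,yaw):
    "shift/turn in jog units from the present pose"
    s=read_state(); q=s["eef_rot"][2]; a=np.radians(q); d=np.array([x,y,z])-s["eef_pos"]
    t=(q-yaw+180)%360-180
    print("xyz",np.round([d[0]*np.cos(a)+d[1]*np.sin(a),d[0]*np.sin(a)-d[1]*np.cos(a),-d[2]],1)/100,"turn",round(t/180,4),"deg",round(t,1),"j6",round(s["joints"][5]))
E
python3 - <<'E'
from h import *
def rep(n,a,b,z,o,f):
    a,b=w("top",crop(a,o,f),z),w("top",crop(b,o,f),z); d=b-a
    print(n,"mid",(a+b)/2,"len",np.hypot(*d),"ang",np.degrees(np.arctan2(d[1],d[0])))
o,f=(145,195),6
rep("i left",(66,453),(185,101),42,o,f);rep("i right",(348,531),(466,177),42,o,f)
rep("i bot",(66,453),(348,531),42,o,f);rep("i top",(185,101),(466,177),42,o,f)
o,f=(255,175),4.4
rep("main",(115,414),(206,441),20.5,o,f);rep("back",(123,244),(181,258),20.5,o,f);rep("bar",(58,95),(264,102),3,o,f)
print("labels",w("top",crop((160,428),o,f),20.5),w("top",crop((151,251),o,f),20.5))
C=[(487,243),(698,203),(760,462),(548,506)]
for i in range(4): rep("cover e",C[i],C[(i+1)%4],5,o,f)
print("rib",w("top",crop((627,343),o,f),19))
# silhouettes refined by image code
im=cv2.imread("pics/top0.png")
for n,(x,y,ww,hh),lo,hi,z in [("bar",(255,180,75,35),165,256,3),("cover",(358,212,78,85),0,88,5),("mlab",(280,262,24,20),170,256,20.5),("blab",(281,224,18,17),170,256,20.5)]:
    g=cv2.resize(im[y:y+hh,x:x+ww],None,fx=4,fy=4,interpolation=cv2.INTER_CUBIC); g=cv2.cvtColor(g,6)
    M=((g>=lo)&(g<hi)).astype('u1'); k=max(cv2.findContours(M,0,1)[0],key=cv2.contourArea)
    b=cv2.boxPoints(cv2.minAreaRect(k)); W=np.array([w("top",crop(p,(x,y),4),z) for p in b]); m=cv2.moments(k)
    e=W[1]-W[0],W[2]-W[1]; e0=max(e,key=lambda v:np.hypot(*v))
    print(n,W.mean(0),"mom",w("top",crop((m['m10']/m['m00'],m['m01']/m['m00']),(x,y),4),z),[np.hypot(*v) for v in e],np.degrees(np.arctan2(e0[1],e0[0])))
E
```

```text
i left mid [549.80649612 355.49913948] len 167.66968147180634 ang -15.60063412450991
i right mid [513.58997486 228.35654978] len 167.96875954376833 ang -16.422321179588526
i bot mid [451.04599742 315.07254544] len 130.99657400914353 ang -105.9639602471376
i top mid [612.35047355 268.78314381] len 133.40385105802864 ang -105.83636933660823
main mid [464.86486859  17.8814943 ] len 58.784972753345144 ang -107.06383275263602
back mid [576.6339969   23.47234091] len 37.53156519267331 ang -104.27103641784902
bar mid [681.03732492  18.77683947] len 132.40282559114289 ang -92.38463458709131
labels [464.54488132  18.1614291 ] [576.6360643   24.09043591]
cover e mid [ 596.45961185 -255.47159117] len 137.01893329676017 ang -79.4247910951853
cover e mid [ 526.07296155 -338.40183055] len 168.82206593796488 ang -169.36070988813827
cover e mid [ 429.80846144 -287.78296908] len 135.05385317522766 ang 101.36311775839245
cover e mid [ 500.19511174 -204.8527297 ] len 170.69286055993462 ang 11.302504081332751
rib [ 516.1845952  -272.34989943]
bar [680.45422714  18.28681521] mom [681.49177094  17.53048314] [np.float64(42.64282644624659), np.float64(144.073744738651)] -92.63794306696218
cover [ 503.74866362 -272.13963715] mom [ 509.59496498 -269.97405672] [np.float64(144.2193333258318), np.float64(201.5508233624772)] -169.32191464971282
mlab [464.62759213  18.17889132] mom [464.47315078  18.28759887] [np.float64(29.021943388966786), np.float64(31.27117033452592)] -104.59003650311004
blab [576.31591192  24.6668558 ] mom [576.21799365  24.56489579] [np.float64(21.077101084532018), np.float64(20.36653152013731)] -9.801644783361713
```

```bash
python3 -m jog '[[[-0.4,-0.34,0,0,0],[-0.8,-0.68,0,0,0],[-1,-0.85,0,0,0],[-1,-0.85,0,0,0]]]'
python3 -m jog '[[[-0.4,-0.34,0,0,0],[-0.8,-0.68,0,0,0],[-1,-0.85,0,0,0],[-1,-0.85,0,0,0]]]'
python3 -m jog '[[[-0.4,-0.34,0,0,0],[-0.8,-0.68,0,0,0],[-1,-0.85,0,0,0],[-1,-0.85,0,0,0]]]'
python3 -m jog '[[[-0.4,-0.34,0.3,0.04,0.3],[-0.8,-0.68,0.6,0.08,0.3],[-1,-0.85,0.8,0.12,0.3],[-1,-0.85,0.8,0.16,0.3],[-1,-0.85,0.8,0.2,0.3],[-1,-0.85,0.8,0.24,0.3],[-1,-0.85,0.8,0.28,0.3],[-1,-0.85,0.8,0.32,0.3],[-1,-0.85,0.8,0.36,0.3],[-1,-0.85,0.8,0.4,0.3],[-1,-0.85,0.8,0.44,0.3],[-1,-0.85,0.8,0.44,0.3]]]'
python3 -c "
from h import *
go(464.6,18.1,1.5,73.7)"
```

```text
t: 0.43
eef_pos: [312.8, 387.1, 231.2]
eef_rot: [-179.9, 0.1, 152.9]
wrist_force: [-0.0, -0.9, 0.0]
gripper_width: 85.7
gripper_force: 0.0
t: 0.77
eef_pos: [363.5, 265.9, 231.2]
eef_rot: [-179.9, 0.1, 152.8]
wrist_force: [-0.6, -0.4, 0.6]
gripper_width: 85.6
gripper_force: 0.0
t: 1.1
eef_pos: [414.1, 144.6, 231.1]
eef_rot: [-179.9, 0.0, 152.8]
wrist_force: [-0.1, 1.2, -0.9]
gripper_width: 85.7
gripper_force: 0.0
t: 2.1
eef_pos: [463.1, 28.2, 151.1]
eef_rot: [-180.0, 0.0, 73.4]
wrist_force: [-0.5, -0.2, -1.0]
gripper_width: 60.1
gripper_force: 0.0
xyz [-0.093  0.044  1.496] turn -0.0015 deg -0.3 j6 11
```

```bash
python3 -m jog '[[[-0.05,0.02,0.3,0,0.3],[-0.09,0.04,0.6,0,0.3],[-0.09,0.04,0.9,0,0.3],[-0.09,0.04,1.0,0,0.3],[-0.09,0.04,1.0,0,0.3]]]'
python3 -m jog '[[[0,0,0.2,0,0.3],[0,0,0.35,0,0.3],[0,0,0.45,0,0.3],[0,0,0.49,0,0.3],[0,0,0.49,0,0.3],[0,0,0.49,0,0.3]]]'
python3 -m jog '[[[0,0,0,0,0.7],[0,0,0,0,0.7],[0,0,0,0,0.7],[0,0,0,0,0.7],[0,0,0,0,0.7],[0,0,0,0,0.7]]]'
python3 - <<'E'
from h import *
cv2.imwrite("pics/t1.png",cv2.resize(grab_frame("top")[200:320,220:380],None,fx=5,fy=5,interpolation=2))
E
```

```text
t: 2.52
eef_pos: [463.1, 18.5, 49.3]
eef_rot: [-179.7, 0.0, 74.0]
wrist_force: [-0.0, 0.0, 0.9]
gripper_width: 59.6
gripper_force: 0.0
t: 3.02
eef_pos: [465.0, 18.2, 3.3]
eef_rot: [179.9, -0.0, 73.9]
wrist_force: [-0.1, -1.4, -0.1]
gripper_width: 59.6
gripper_force: 0.0
t: 3.52
eef_pos: [465.0, 18.1, 3.4]
eef_rot: [179.9, -0.0, 73.8]
wrist_force: [-2.7, 1.1, 11.3]
gripper_width: 34.7
gripper_force: 60.5
```

View pics/t1.png

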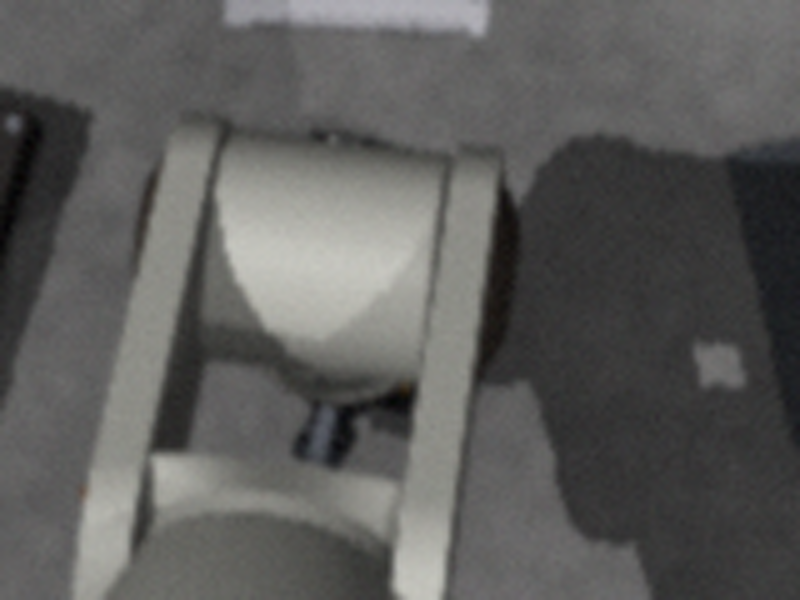

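The arm hides the grasp in the top view (only the wrist shows, around (330,280) of the crop). A width of 34.7 mm at 60 N shows the pack is held, so I'm lifting it and carrying it over.

```bash
python3 -m jog '[[[0,0,-0.1,0,0.7],[0,0,-0.3,0,0.7],[0,0,-0.6,0,0.7],[0,0,-0.9,0,0.7],[0,0,-1,0,0.7]]]'
python3 -m jog '[[[0.3,-0.04,0,0,0.7],[0.6,-0.08,0,0,0.7],[0.9,-0.12,0,0,0.7],[1,-0.14,0,0,0.7]]]'
python3 -m jog '[[[0.3,-0.04,0,-0.04,0.7],[0.6,-0.08,0,-0.08,0.7],[0.9,-0.12,0,-0.12,0.7],[1,-0.14,0,-0.16,0.7],[1,-0.14,0,-0.2,0.7],[1,-0.14,0,-0.24,0.7],[1,-0.14,0,-0.28,0.7],[1,-0.14,0,-0.32,0.7],[1,-0.14,0,-0.36,0.7],[1,-0.14,0,-0.4,0.7],[1,-0.14,0,-0.44,0.7],[1,-0.14,0,-0.44,0.7]]]'
python3 -c "
from h import *
go(504.8,299.6,11.4,164)"
```

```text
t: 3.98
eef_pos: [465.8, 18.1, 107.1]
eef_rot: [179.7, -0.0, 73.8]
wrist_force: [-0.2, -0.2, 0.3]
gripper_width: 35.0
gripper_force: 60.4
t: 4.32
eef_pos: [479.0, 121.0, 102.8]
eef_rot: [180.0, -0.1, 73.9]
wrist_force: [0.5, -0.3, -1.6]
gripper_width: 34.5
gripper_force: 60.4
t: 5.32
eef_pos: [493.2, 217.8, 102.5]
eef_rot: [-180.0, 0.0, 153.4]
wrist_force: [-0.2, 0.2, -1.8]
gripper_width: 34.5
gripper_force: 60.2
xyz [0.262 0.783 0.911] turn -0.0588 deg -10.6 j6 -48
```

```bash
python3 -m jog '[[[0.08,0.2,0,-0.02,0.7],[0.17,0.5,0,-0.04,0.7],[0.26,0.78,0,-0.06,0.7],[0.26,0.78,0.1,-0.06,0.7],[0.26,0.78,0.2,-0.06,0.7],[0.26,0.78,0.3,-0.06,0.7],[0.26,0.78,0.3,-0.06,0.7]]]'
python3 - <<'E'
from h import *
go(504.8,299.6,11.4,164)
a=cv2.resize(grab_frame("top")[190:310,140:250],None,fx=3.6,fy=3.6,interpolation=2)
b=cv2.resize(grab_frame("scene")[290:410,345:505],None,fx=2.5,fy=3.6,interpolation=2)
cv2.imwrite("pics/t2.png",cv2.convertScaleAbs(np.hstack([a,b]),alpha=1.4,beta=15))
E
```

```text
t: 5.9
eef_pos: [504.3, 298.1, 69.7]
eef_rot: [-179.8, -0.2, 163.7]
wrist_force: [-0.1, -0.4, -2.1]
gripper_width: 34.5
gripper_force: 60.4
xyz [-0.001  0.016  0.583] turn -0.0019 deg -0.3 j6 -51
```

View pics/t2.png

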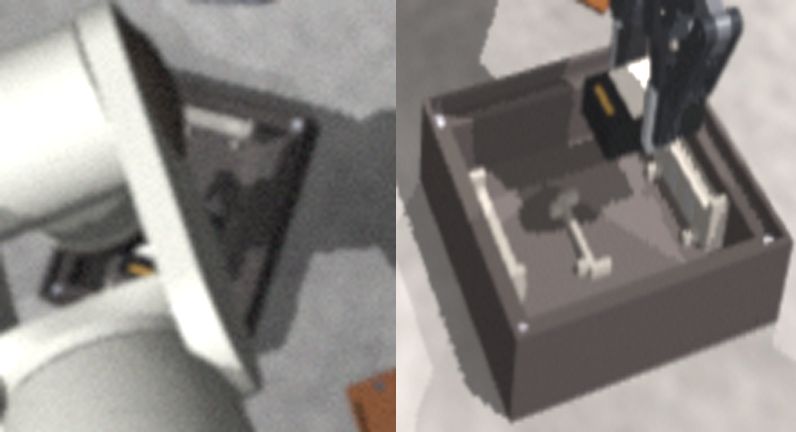

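The pack hangs level over the long pocket (scene half, around (620,110)), aligned with the bay. Lowering it gently.

```bash
python3 -m jog '[[[0,0.015,0.15,0,0.7],[0,0.015,0.3,0,0.7],[0,0.015,0.42,0,0.7],[0,0.015,0.48,0,0.7],[0,0.015,0.52,0,0.7],[0,0.015,0.54,0,0.7],[0,0.015,0.54,0,0.7]]]'
python3 -m jog '[[[0,0,0.01,0,0.7],[0,0,0.02,0,0.7],[0,0,0.03,0,0.7],[0,0,0.03,0,0.7]]]'
python3 -c "
from h import *
go(504.8,299.6,11.4,164)"
```

```text
t: 6.58
eef_pos: [506.0, 300.8, 18.4]
eef_rot: [-180.0, 0.0, 163.8]
wrist_force: [-0.6, -0.8, -1.4]
gripper_width: 34.7
gripper_force: 60.4
t: 6.92
eef_pos: [505.8, 300.8, 15.3]
eef_rot: [-180.0, 0.0, 163.8]
wrist_force: [-0.7, 1.0, -1.3]
gripper_width: 34.5
gripper_force: 60.4
xyz [ 0.007 -0.015  0.039] turn -0.001 deg -0.2 j6 -51
```

```bash
python3 -m jog '[[[0.005,-0.01,0.01,0,0.7],[0.005,-0.01,0.02,0,0.7],[0.005,-0.01,0.025,0,0.7],[0.005,-0.01,0.03,0,0.7],[0.005,-0.01,0.035,0,0.7],[0.005,-0.01,0.035,0,0.7]]]'
python3 -c "
from h import *
go(504.8,299.6,11.4,164)"
```

```text
t: 7.42
eef_pos: [505.1, 300.0, 11.7]
eef_rot: [-180.0, -0.0, 163.8]
wrist_force: [-0.5, -0.6, -1.2]
gripper_width: 34.1
gripper_force: 60.4
xyz [ 0.001 -0.004  0.003] turn -0.001 deg -0.2 j6 -51
```

```bash
python3 -m jog '[[[0,0,0.005,0,0.7],[0,0,0.005,0,0.7]]]'
python3 -m jog '[[[0,0,0.005,0,0.7],[0,0,0.005,0,0.7]]]'
python3 -m jog '[[[0,0,0.005,0,0.7],[0,0,0.005,0,0.7]]]' | tee /dev/stderr | grep -c .
```

```text
t: 7.58
eef_pos: [505.1, 300.0, 11.5]
eef_rot: [-180.0, 0.0, 163.8]
wrist_force: [-1.5, -0.9, 2.3]
gripper_width: 34.1
gripper_force: 60.8
t: 7.75
eef_pos: [505.2, 300.0, 11.5]
eef_rot: [180.0, 0.0, 163.8]
wrist_force: [-4.8, -3.4, 10.5]
gripper_width: 35.2
gripper_force: 61.8
6t: 7.92
eef_pos: [505.2, 300.0, 11.4]
eef_rot: [180.0, 0.0, 163.8]
wrist_force: [-8.3, -3.5, 17.1]
gripper_width: 34.8
gripper_force: 62.7
```

```bash
python3 -m jog '[[[0,0,-0.01,0,0.38],[0,0,-0.01,0,0.38],[0,0,-0.01,0,0.38],[0,0,-0.01,0,0.38],[0,0,-0.01,0,0.38],[0,0,-0.01,0,0.38]]]'
python3 -m jog '[[[0,0,-0.1,0,0.38],[0,0,-0.3,0,0.38],[0,0,-0.6,0,0.38],[0,0,-0.9,0,0.38],[0,0,-1,0,0.38]]]'
python3 -c "
from h import *
go(576.4,24.2,110,76.2)"
```

```text
t: 8.42
eef_pos: [505.1, 300.0, 11.1]
eef_rot: [-180.0, -0.0, 163.8]
wrist_force: [-0.4, -0.7, -0.5]
gripper_width: 52.8
gripper_force: 0.0
t: 8.83
eef_pos: [506.4, 300.6, 116.4]
eef_rot: [179.8, 0.2, 163.8]
wrist_force: [0.8, 0.4, 0.8]
gripper_width: 52.8
gripper_force: 0.0
xyz [-1.442 -2.46   0.064] turn 0.4868 deg 87.6 j6 -51
```

```bash
python3 -m jog '[[[-0.2,-0.35,0,0,0.38],[-0.4,-0.7,0,0,0.38],[-0.5,-0.85,0,0,0.38],[-0.5,-0.85,0,0,0.38]]]'
python3 -m jog '[[[-0.2,-0.35,0,0,0.38],[-0.4,-0.7,0,0,0.38],[-0.5,-0.85,0,0,0.38],[-0.5,-0.85,0,0,0.38]]]'
python3 -m jog '[[[-0.2,-0.35,0,0.04,0.38],[-0.4,-0.7,0,0.08,0.38],[-0.44,-0.76,0,0.12,0.38],[-0.44,-0.76,0,0.16,0.38],[-0.44,-0.76,0,0.2,0.38],[-0.44,-0.76,0.1,0.24,0.38],[-0.44,-0.76,0.2,0.28,0.38],[-0.44,-0.76,0.3,0.32,0.38],[-0.44,-0.76,0.4,0.36,0.38],[-0.44,-0.76,0.5,0.4,0.38],[-0.44,-0.76,0.5,0.44,0.38],[-0.44,-0.76,0.5,0.48,0.38]]]'
python3 - <<'E'
from h import *
go(576.4,24.2,2.5,76.2)
im=grab_frame("top"); cv2.imwrite("pics/t3f.png",im); a=cv2.resize(im[190:310,140:250],None,fx=3.6,fy=3.6,interpolation=2)
b=cv2.resize(grab_frame("scene")[250:370,290:450],None,fx=2.5,fy=3.6,interpolation=2)
cv2.imwrite("pics/t3.png",cv2.convertScaleAbs(np.hstack([a,b]),alpha=1.4,beta=15))
E
```

```text
t: 9.17
eef_pos: [530.4, 201.2, 111.9]
eef_rot: [-180.0, 0.0, 163.7]
wrist_force: [-0.7, 0.3, -0.9]
gripper_width: 52.6
gripper_force: 0.0
t: 9.5
eef_pos: [554.6, 106.0, 111.6]
eef_rot: [-180.0, 0.0, 163.7]
wrist_force: [-0.9, 0.5, 0.3]
gripper_width: 52.8
gripper_force: 0.0
t: 10.5
eef_pos: [574.5, 24.6, 60.9]
eef_rot: [-179.9, -0.0, 77.6]
wrist_force: [-0.3, 0.0, 0.4]
gripper_width: 53.2
gripper_force: 0.0
xyz [0.    0.019 0.584] turn 0.0075 deg 1.4 j6 7
```

View pics/t3.png

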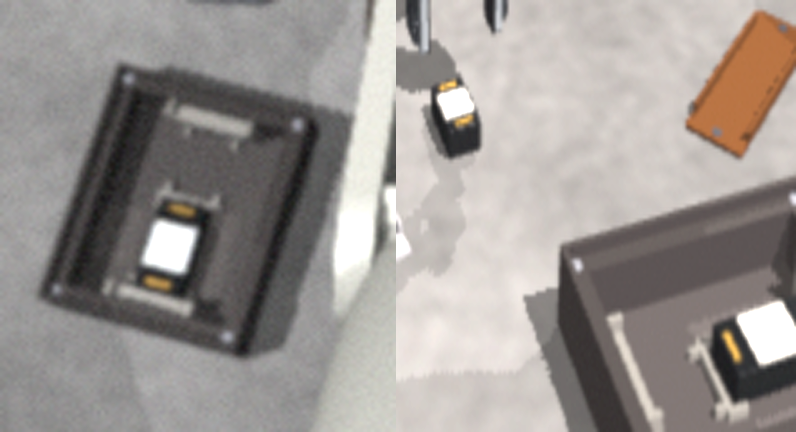

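The main pack sits squarely in the long pocket (left half: label (170,247), contacts (181,210) and (157,283)), and the fingers straddle the small pack. Going down to grip it.

```bash
python3 -m jog '[[[0,0.02,0.2,0.007,0.38],[0,0.02,0.4,0.007,0.38],[0,0.02,0.52,0.007,0.38],[0,0.02,0.57,0.007,0.38],[0,0.02,0.57,0.007,0.38],[0,0.02,0.57,0.007,0.38]]]'
python3 -m jog '[[[0,0,0,0,0.8],[0,0,0,0,0.8],[0,0,0,0,0.8],[0,0,0,0,0.8],[0,0,0,0,0.8],[0,0,0,0,0.8]]]'
python3 - <<'E'
from h import *
a,b=[w("top",crop(p,(140,190),3.6),28.5) for p in((181,210),(157,283))]
print((a+b)/2,np.degrees(np.arctan2(*(a-b)[::-1])))
go(576.4,24.2,2.5,76.2)
E
```

```text
t: 11.1
eef_pos: [577.1, 23.3, 4.9]
eef_rot: [180.0, 0.0, 76.7]
wrist_force: [-0.0, -0.2, 1.0]
gripper_width: 52.7
gripper_force: 0.0
t: 11.6
eef_pos: [577.5, 23.2, 5.5]
eef_rot: [179.9, -0.0, 76.6]
wrist_force: [-0.2, -0.6, 6.8]
gripper_width: 26.4
gripper_force: 59.9
[503.37127396 300.30673636] -15.654321681974029
xyz [ 0.008 -0.013  0.03 ] turn 0.0024 deg 0.4 j6 8
```

```bash
python3 -m jog '[[[0,0,-0.1,0,0.8],[0,0,-0.3,0,0.8],[0,0,-0.6,0,0.8],[0,0,-0.9,0,0.8],[0,0,-1,0,0.8]]]'
python3 -m jog '[[[0.3,0.02,0,0,0.8],[0.6,0.05,0,0,0.8],[0.9,0.07,0,0,0.8],[1,0.07,0,0,0.8]]]'
python3 -m jog '[[[0.3,0.02,0,-0.04,0.8],[0.6,0.05,0,-0.08,0.8],[0.9,0.07,0,-0.12,0.8],[1,0.07,0,-0.16,0.8],[1,0.07,0,-0.2,0.8],[1,0.07,0,-0.24,0.8],[1,0.07,0,-0.28,0.8],[1,0.07,0,-0.32,0.8],[1,0.07,0,-0.36,0.8],[1,0.07,0,-0.4,0.8],[1,0.07,0,-0.44,0.8],[1,0.07,0,-0.46,0.8]]]'
python3 -c "
from h import *
go(570,281,13.5,164)"
```

```text
t: 12.02
eef_pos: [578.3, 23.1, 109.7]
eef_rot: [179.7, -0.0, 76.6]
wrist_force: [0.4, 0.9, -0.3]
gripper_width: 26.6
gripper_force: 59.2
t: 12.35
eef_pos: [607.5, 122.0, 105.0]
eef_rot: [180.0, -0.1, 76.7]
wrist_force: [1.4, 0.4, -1.8]
gripper_width: 26.7
gripper_force: 59.2
t: 13.35
eef_pos: [636.7, 214.4, 104.8]
eef_rot: [-180.0, 0.0, 159.8]
wrist_force: [1.2, 0.2, -0.8]
gripper_width: 26.8
gripper_force: 59.2
xyz [0.855 0.396 0.913] turn -0.0231 deg -4.2 j6 -58
```

```bash
python3 -m jog '[[[0.25,0.13,0,-0.02,0.8],[0.55,0.26,0,-0.023,0.8],[0.85,0.4,0,-0.023,0.8],[0.85,0.4,0.1,-0.023,0.8],[0.85,0.4,0.2,-0.023,0.8],[0.85,0.4,0.35,-0.023,0.8],[0.85,0.4,0.35,-0.023,0.8],[0.85,0.4,0.35,-0.023,0.8]]]'
python3 - <<'E'
from h import *
go(570,281,13.5,164)
a=cv2.resize(grab_frame("top")[190:310,140:250],None,fx=3.6,fy=3.6,interpolation=2)
b=cv2.resize(grab_frame("scene")[290:410,345:505],None,fx=2.5,fy=3.6,interpolation=2)
cv2.imwrite("pics/t4.png",cv2.convertScaleAbs(np.hstack([a,b]),alpha=1.4,beta=15))
E
```

```text
t: 14.02
eef_pos: [571.2, 281.0, 68.6]
eef_rot: [-179.9, -0.1, 163.5]
wrist_force: [-0.7, -0.4, -0.2]
gripper_width: 26.8
gripper_force: 59.3
xyz [ 0.012 -0.004  0.551] turn -0.0027 deg -0.5 j6 -54
```

View pics/t4.png

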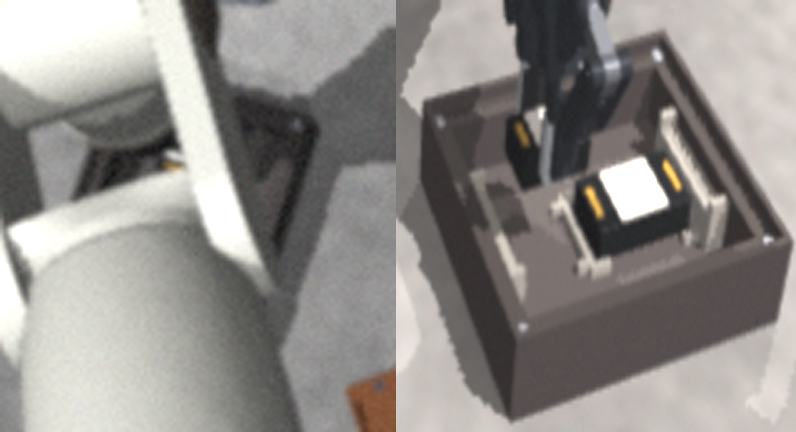

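The small pack hangs level above the short pocket (scene half, around (525,150)), and the main pack sits between its stops. Lowering.

```bash
python3 -m jog '[[[0.01,0,0.15,-0.002,0.8],[0.01,0,0.3,-0.002,0.8],[0.01,0,0.42,-0.002,0.8],[0.01,0,0.47,-0.002,0.8],[0.01,0,0.5,-0.002,0.8],[0.01,0,0.51,-0.002,0.8],[0.01,0,0.51,-0.002,0.8],[0.01,0,0.51,-0.002,0.8]]]'
python3 -c "
from h import *
go(570,281,13.5,164)"
```

```text
t: 14.78
eef_pos: [570.6, 282.3, 19.0]
eef_rot: [180.0, 0.0, 163.9]
wrist_force: [-0.5, 0.2, -1.2]
gripper_width: 26.1
gripper_force: 59.3
xyz [ 0.002 -0.014  0.055] turn -0.0004 deg -0.1 j6 -55
```

```bash
python3 -m jog '[[[0,-0.01,0.01,0,0.8],[0,-0.01,0.02,0,0.8],[0,-0.01,0.03,0,0.8],[0,-0.01,0.035,0,0.8],[0,-0.01,0.04,0,0.8],[0,-0.01,0.045,0,0.8],[0,-0.01,0.045,0,0.8]]]'
python3 -m jog '[[[0,0,0.005,0,0.8],[0,0,0.005,0,0.8],[0,0,0.01,0,0.8],[0,0,0.01,0,0.8]]]'
```

```text
t: 15.37
eef_pos: [569.9, 281.2, 13.6]
eef_rot: [-180.0, -0.0, 163.9]
wrist_force: [-0.1, 0.7, -0.7]
gripper_width: 26.8
gripper_force: 59.3
t: 15.7
eef_pos: [570.0, 281.2, 13.5]
eef_rot: [180.0, 0.0, 163.9]
wrist_force: [-6.0, -2.2, 10.3]
gripper_width: 26.6
gripper_force: 60.7
```

```bash
python3 -m jog '[[[0,0,-0.008,0,0.45],[0,0,-0.008,0,0.45],[0,0,-0.008,0,0.45],[0,0,-0.008,0,0.45],[0,0,-0.008,0,0.45],[0,0,-0.008,0,0.45]]]'
python3 -m jog '[[[0,0,-0.1,0,0.45],[0,0,-0.3,0,0.45],[0,0,-0.6,0,0.45],[0,0,-0.9,0,0.3],[0,0,-0.9,0,0.15]]]'
python3 -c "
from h import *
go(681,18.4,110,87.5)"
```

```text
t: 16.2
eef_pos: [570.0, 281.2, 13.5]
eef_rot: [-180.0, -0.0, 163.9]
wrist_force: [0.3, -0.1, 0.3]
gripper_width: 47.1
gripper_force: 0.0
t: 16.62
eef_pos: [572.1, 282.0, 110.6]
eef_rot: [179.7, 0.4, 163.9]
wrist_force: [0.9, 0.7, 0.6]
gripper_width: 69.5
gripper_force: 0.0
xyz [-1.776 -2.232  0.006] turn 0.4246 deg 76.4 j6 -55
```

```bash
python3 -m jog '[[[-0.25,-0.3,0,0,0.15],[-0.5,-0.6,0,0,0.15],[-0.8,-1,0,0,0.15],[-0.8,-1,0,0,0.15]]]'
python3 -m jog '[[[-0.25,-0.3,0,0.04,0.15],[-0.5,-0.6,0,0.08,0.15],[-0.8,-1,0,0.12,0.15],[-0.8,-1,0,0.16,0.15],[-0.8,-1,0,0.2,0.15],[-0.8,-1,0,0.24,0.15],[-0.8,-1,0,0.28,0.15],[-0.8,-1,0,0.32,0.15],[-0.8,-1,0,0.36,0.15],[-0.8,-1,0,0.4,0.15],[-0.8,-1,0,0.42,0.15],[-0.8,-1,0,0.42,0.15]]]'
python3 - <<'E'
from h import *
go(681,18.4,1,87.5)
im=grab_frame("top")
a=cv2.resize(im[190:310,140:250],None,fx=3.6,fy=3.6,interpolation=2)
b=cv2.resize(grab_frame("scene")[290:410,345:505],None,fx=2.5,fy=3.6,interpolation=2)
cv2.imwrite("pics/t5.png",cv2.convertScaleAbs(np.hstack([a,b]),alpha=1.4,beta=15))
E
```

```text
t: 16.95
eef_pos: [620.9, 158.0, 104.2]
eef_rot: [-179.9, 0.1, 163.8]
wrist_force: [0.2, -0.1, 0.5]
gripper_width: 72.9
gripper_force: 0.0
t: 17.95
eef_pos: [668.4, 44.7, 104.2]
eef_rot: [180.0, 0.0, 88.1]
wrist_force: [-0.2, 0.6, -0.1]
gripper_width: 72.8
gripper_force: 0.0
xyz [-0.259  0.135  1.032] turn 0.0034 deg 0.6 j6 -1
```

View pics/t5.png

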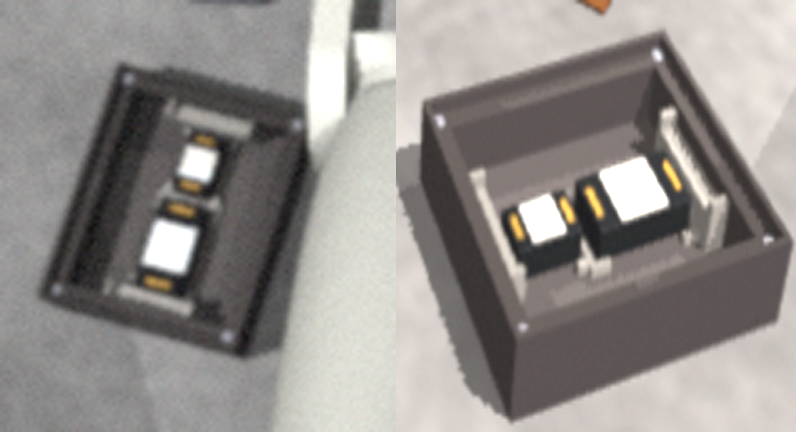

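Both packs are seated level in their pockets (left half: labels (196,163) and (170,247)). Now the bar.

```bash
python3 -m jog '[[[-0.12,0.06,0.2,0.003,0.15],[-0.26,0.13,0.5,0.003,0.15],[-0.26,0.13,0.75,0.003,0.15],[-0.26,0.13,0.92,0.003,0.15],[-0.26,0.13,0.97,0.003,0.15],[-0.26,0.13,0.97,0.003,0.15],[-0.26,0.13,0.97,0.003,0.15]]]'
python3 -c "
from h import *
go(681,18.4,0,87.5)"
```

```text
t: 18.63
eef_pos: [681.0, 18.4, 7.7]
eef_rot: [179.9, 0.0, 87.9]
wrist_force: [-0.0, 0.5, 0.9]
gripper_width: 72.4
gripper_force: 0.0
xyz [ 0.    -0.     0.077] turn 0.002 deg 0.4 j6 -3
```

```bash
python3 -m jog '[[[0,0,0.03,0.002,0.15],[0,0,0.06,0.002,0.15],[0,0,0.08,0.002,0.15],[0,0,0.08,0.002,0.15],[0,0,0.08,0.002,0.15]]]'
python3 -m jog '[[[0,0,0,0,0.25],[0,0,0,0,0.35],[0,0,0,0,0.45],[0,0,0,0,0.55],[0,0,0,0,0.55],[0,0,0,0,0.55]]]'
python3 -c "
from h import *
go(681,18.4,0,87.5)"
```

```text
t: 19.05
eef_pos: [680.6, 18.3, -1.3]
eef_rot: [180.0, 0.0, 87.4]
wrist_force: [0.7, -0.9, -0.2]
gripper_width: 72.7
gripper_force: 0.0
t: 19.55
eef_pos: [680.8, 18.3, -0.9]
eef_rot: [180.0, 0.0, 87.4]
wrist_force: [-1.5, -0.2, 5.5]
gripper_width: 47.8
gripper_force: 62.4
xyz [ 0.001  0.002 -0.009] turn -0.0004 deg -0.1 j6 -2
```

```bash
python3 -m jog '[[[0,0,-0.1,0,0.55],[0,0,-0.3,0,0.55],[0,0,-0.55,0,0.55],[0,0,-0.8,0,0.55],[0,0,-1,0,0.55],[0,0,-1,0,0.55]]]'
python3 -m jog '[[[0.2,-0.12,-0.05,0,0.55],[0.45,-0.27,-0.1,0,0.55],[0.7,-0.42,-0.1,0,0.55],[0.9,-0.54,-0.1,0,0.55],[1,-0.6,-0.1,0,0.55],[1,-0.6,-0.1,0,0.55]]]'
python3 -m jog '[[[0.2,-0.12,0,-0.03,0.55],[0.45,-0.27,0,-0.07,0.55],[0.7,-0.42,0,-0.11,0.55],[0.9,-0.54,0,-0.15,0.55],[1,-0.6,0,-0.19,0.55],[1,-0.6,0,-0.23,0.55],[1,-0.6,0,-0.27,0.55],[1,-0.6,0,-0.31,0.55],[1,-0.6,0,-0.35,0.55],[1,-0.6,0,-0.39,0.55],[1,-0.6,0,-0.42,0.55],[1,-0.6,0,-0.425,0.55]]]'
python3 -c "
from h import *
go(531.7,291.9,29.1,164)"
```

```text
t: 20.05
eef_pos: [682.3, 18.2, 104.1]
eef_rot: [179.6, 0.0, 87.4]
wrist_force: [0.9, -0.4, 0.1]
gripper_width: 47.8
gripper_force: 62.0
t: 20.55
eef_pos: [624.1, 122.9, 108.9]
eef_rot: [-180.0, -0.0, 87.5]
wrist_force: [0.3, -0.1, -1.9]
gripper_width: 48.0
gripper_force: 62.0
t: 21.55
eef_pos: [570.3, 222.6, 108.5]
eef_rot: [-180.0, 0.0, 164.2]
wrist_force: [-0.0, -0.1, -0.1]
gripper_width: 48.7
gripper_force: 62.0
xyz [0.56  0.561 0.794] turn 0.001 deg 0.2 j6 -60
```

```bash
python3 -m jog '[[[0.15,0.15,0,0,0.55],[0.35,0.35,0,0,0.55],[0.56,0.56,0,0,0.55],[0.56,0.56,0.1,0,0.55],[0.56,0.56,0.25,0,0.55],[0.56,0.56,0.4,0,0.55],[0.56,0.56,0.4,0,0.55],[0.56,0.56,0.4,0,0.55]]]'
python3 - <<'E'
from h import *
go(531.7,291.9,29.1,164)
a=cv2.resize(grab_frame("top")[190:310,140:250],None,fx=3.6,fy=3.6,interpolation=2)
b=cv2.resize(grab_frame("scene")[290:410,345:505],None,fx=2.5,fy=3.6,interpolation=2)
cv2.imwrite("pics/t6.png",cv2.convertScaleAbs(np.hstack([a,b]),alpha=1.4,beta=15))
E
```

```text
t: 22.22
eef_pos: [531.5, 292.2, 68.2]
eef_rot: [-179.9, -0.1, 163.8]
wrist_force: [-1.0, -0.3, -0.2]
gripper_width: 48.1
gripper_force: 62.1
xyz [-0.003 -0.002  0.391] turn -0.0012 deg -0.2 j6 -52
```

View pics/t6.png

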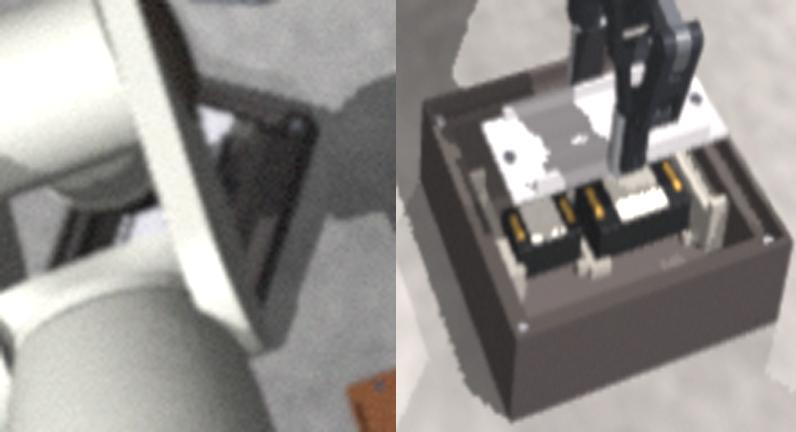

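The bar hangs level above the bay. I'll compare its holes (510,157), (696,99) with the corner screws in the same scene picture before lowering.

```bash
python3 - <<'E'
from h import *
s=lambda p:w("scene",(345+(p[0]-396+.5)/2.5-.5,290+(p[1]+.5)/3.6-.5),p[2])
S=np.array([s((x,y,42)) for x,y in((437,120),(657,55),(522,328),(767,240))]); print(S,S.mean(0))
h=[s((510,157,72)),s((696,99,72))]; print(h,(h[0]+h[1])/2,np.degrees(np.arctan2(*(h[0]-h[1])[::-1])))
E
```

```text
[[596.09720043 203.8610475 ]
 [434.8519478  251.63932103]
 [631.84339769 331.93452187]
 [471.24234754 378.18276639]] [533.50872336 291.4044142 ]
[array([594.52226545, 273.9377745 ]), array([467.98324665, 311.15730945])] [531.25275605 292.54754197] -16.39044735938095
```

```bash
python3 -m jog '[[[-0.01,0,0.1,-0.001,0.55],[-0.01,0,0.2,-0.001,0.55],[-0.01,0,0.28,-0.001,0.55],[-0.01,0,0.32,-0.001,0.55],[-0.01,0,0.33,-0.001,0.55],[-0.01,0,0.33,-0.001,0.55],[-0.01,0,0.33,-0.001,0.55]]]'
python3 -c "
from h import *
go(532.5,291.7,29.1,164)"
```

```text
t: 22.9
eef_pos: [532.5, 292.6, 35.8]
eef_rot: [180.0, 0.0, 164.1]
wrist_force: [0.2, -0.2, -0.5]
gripper_width: 48.2
gripper_force: 62.1
xyz [-0.003 -0.009  0.067] turn 0.0006 deg 0.1 j6 -53
```

```bash
python3 -m jog '[[[0,-0.01,0.01,0,0.55],[0,-0.01,0.02,0,0.55],[0,-0.01,0.03,0,0.55],[0,-0.01,0.04,0,0.55],[0,-0.01,0.05,0,0.55],[0,-0.01,0.055,0,0.55],[0,-0.01,0.055,0,0.55],[0,-0.01,0.055,0,0.55]]]'
python3 -m jog '[[[0,0,0.005,0,0.55],[0,0,0.005,0,0.55],[0,0,0.01,0,0.55],[0,0,0.01,0,0.55]]]'
python3 -m jog '[[[0,0,0.005,0,0.55],[0,0,0.005,0,0.55]]]'
```

```text
t: 23.57
eef_pos: [532.0, 291.6, 30.0]
eef_rot: [-180.0, -0.0, 164.1]
wrist_force: [-0.3, 0.5, -1.3]
gripper_width: 48.2
gripper_force: 62.1
t: 23.9
eef_pos: [532.1, 291.6, 29.2]
eef_rot: [-180.0, 0.0, 164.1]
wrist_force: [-0.4, -1.1, 0.6]
gripper_width: 48.2
gripper_force: 62.2
t: 24.07
eef_pos: [532.1, 291.6, 29.2]
eef_rot: [180.0, 0.0, 164.1]
wrist_force: [-3.8, -0.9, 9.1]
gripper_width: 48.1
gripper_force: 63.0
```

Contact came at the expected height, so the bar is seated. Releasing.

```bash
python3 -m jog '[[[0,0,-0.01,0,0.2],[0,0,-0.01,0,0.2],[0,0,-0.01,0,0.2],[0,0,-0.01,0,0.2],[0,0,-0.01,0,0.2],[0,0,-0.01,0,0.2]]]'
python3 -m jog '[[[0,0,-0.1,0,0.2],[0,0,-0.3,0,0.2],[0,0,-0.6,0,0.3],[0,0,-0.9,0,0.4],[0,0,-0.9,0,0.5]]]'
python3 -c "
from h import *
go(514.5,-272,110,11)"
```

```text
t: 24.57
eef_pos: [532.0, 291.6, 29.5]
eef_rot: [-180.0, -0.0, 164.1]
wrist_force: [-0.2, 0.4, 0.2]
gripper_width: 68.2
gripper_force: 0.0
t: 24.98
eef_pos: [534.1, 292.5, 126.4]
eef_rot: [179.7, 0.4, 164.1]
wrist_force: [0.7, -0.6, 0.6]
gripper_width: 43.0
gripper_force: 0.0
xyz [-1.357 -5.483  0.164] turn 0.8506 deg 153.1 j6 -53
```

```bash
python3 -m jog '[[[-0.1,-0.4,0,0,0.5],[-0.2,-0.8,0,0,0.5],[-0.25,-1,0,0,0.5]]]'
python3 -m jog '[[[-0.1,-0.4,0,0,0.5],[-0.2,-0.8,0,0,0.5],[-0.25,-1,0,0,0.5]]]'
python3 -m jog '[[[-0.1,-0.4,0,0,0.5],[-0.2,-0.8,0,0,0.5],[-0.25,-1,0,0,0.5],[-0.25,-1,0,0,0.5]]]'
python3 - <<'E'
from h import *
go(514.5,-272,110,191)
im=grab_frame("top")
a=cv2.resize(im[190:310,140:250],None,fx=3.6,fy=3.6,interpolation=2)
b=cv2.resize(im[212:302,350:450],None,fx=4,fy=4.8,interpolation=2)
cv2.imwrite("pics/t7.png",cv2.convertScaleAbs(np.hstack([a,b]),alpha=1.6,beta=20))
E
```

```text
t: 25.23
eef_pos: [528.3, 185.8, 120.2]
eef_rot: [-180.0, 0.0, 164.1]
wrist_force: [-0.2, -0.7, -0.1]
gripper_width: 42.6
gripper_force: 0.0
t: 25.48
eef_pos: [525.0, 82.2, 120.3]
eef_rot: [-180.0, 0.0, 164.0]
wrist_force: [-0.5, 0.0, -1.1]
gripper_width: 42.6
gripper_force: 0.0
t: 25.82
eef_pos: [521.9, -21.2, 120.3]
eef_rot: [-179.9, 0.1, 163.9]
wrist_force: [-0.2, -0.3, -0.2]
gripper_width: 42.6
gripper_force: 0.0
xyz [-0.624 -2.43   0.103] turn -0.1505 deg -27.1 j6 -85
```

View pics/t7.png

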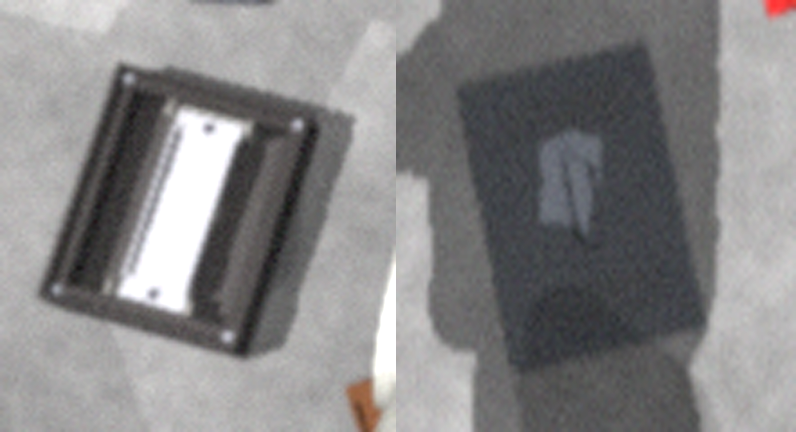

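The bar lies on both ledges (holes at (208,128) and (153,293)). The cover corners are at (459,90), (645,42), (705,325), (515,370) in the right half.

```bash
python3 - <<'E'
from h import *
h=[w("top",crop(p,(140,190),3.6),33) for p in((208,128),(153,293))]; print("bar",(h[0]+h[1])/2,np.degrees(np.arctan2(*(h[0]-h[1])[::-1])))
C=np.array([w("top",((x-396+.5)/4-.5+350,(y+.5)/4.8-.5+212),5) for x,y in((459,90),(645,42),(705,325),(515,370))])
print(C.mean(0)); 
for a,b in((3,0),(2,1)): d=C[b]-C[a]; print(np.hypot(*d),np.degrees(np.arctan2(d[1],d[0])))
E
python3 -m jog '[[[-0.1,-0.4,0,0,0.5],[-0.2,-0.8,0,0,0.5],[-0.25,-1,0,0,0.5],[-0.25,-1,0,0,0.5]]]'
python3 -m jog '[[[-0.1,-0.4,0,-0.03,0.5],[-0.2,-0.8,0,-0.07,0.5],[-0.25,-1,0.1,-0.11,0.5],[-0.3,-1,0.3,-0.15,0.5],[-0.3,-1,0.4,-0.15,0.5],[-0.3,-1,0.5,-0.15,0.5],[-0.3,-1,0.5,-0.15,0.5]]]'
python3 -c "
from h import *
go(513.6,-271.6,7,191)"
```

```text
bar [530.4780125  291.68541148] -15.911688702783763
[ 513.89880153 -270.58590745]
166.87393094824068 11.734224399795208
169.63927363205102 11.468697056437719
t: 26.2
eef_pos: [518.8, -123.1, 120.0]
eef_rot: [-180.0, 0.0, 164.0]
wrist_force: [0.1, -0.3, -0.8]
gripper_width: 42.6
gripper_force: 0.0
t: 26.78
eef_pos: [519.6, -223.0, 67.8]
eef_rot: [179.9, -0.1, -169.1]
wrist_force: [-0.5, 1.2, -1.1]
gripper_width: 42.5
gripper_force: 0.0
xyz [ 0.151 -0.466  0.608] turn -0.0003 deg -0.1 j6 -132
```

```bash
python3 -m jog '[[[0.07,-0.23,0,-0.001,0.5],[0.15,-0.46,0,-0.001,0.5],[0.15,-0.46,0.15,-0.001,0.5],[0.15,-0.46,0.35,-0.001,0.5],[0.15,-0.46,0.48,-0.001,0.5],[0.15,-0.46,0.52,-0.001,0.5],[0.15,-0.46,0.52,-0.001,0.5],[0.15,-0.46,0.52,-0.001,0.5]]]'
python3 -c "
from h import *
go(513.6,-271.3,7.5,191.2)"
```

```text
t: 27.45
eef_pos: [514.9, -272.5, 18.7]
eef_rot: [-180.0, 0.0, -168.7]
wrist_force: [0.5, -0.9, 0.0]
gripper_width: 42.6
gripper_force: 0.0
xyz [0.01  0.014 0.112] turn 0.0003 deg 0.1 j6 -137
```

```bash
python3 -m jog '[[[0.01,0.01,0.04,0,0.5],[0.01,0.01,0.08,0,0.5],[0.01,0.01,0.1,0,0.5],[0.01,0.01,0.11,0,0.5],[0.01,0.01,0.11,0,0.5],[0.01,0.01,0.11,0,0.5]]]'
python3 -m jog '[[[0,0,0,0,0.6],[0,0,0,0,0.75],[0,0,0,0,0.9],[0,0,0,0,0.95],[0,0,0,0,0.95],[0,0,0,0,0.95]]]'
python3 -c "
from h import *
go(513.6,-271.3,7.5,191.2)"
```

```text
t: 27.95
eef_pos: [513.1, -272.2, 6.7]
eef_rot: [-180.0, -0.0, -168.7]
wrist_force: [-0.1, 0.6, -0.7]
gripper_width: 42.9
gripper_force: 0.0
t: 28.45
eef_pos: [513.2, -272.3, 6.9]
eef_rot: [-180.0, 0.0, -168.7]
wrist_force: [-0.9, -0.1, 5.9]
gripper_width: 12.4
gripper_force: 59.6
xyz [-0.006  0.009 -0.006] turn 0.0004 deg 0.1 j6 -137
```

```bash
python3 -m jog '[[[0,0,-0.05,0,0.95],[0,0,-0.15,0,0.95],[0,0,-0.35,0,0.95],[0,0,-0.6,0,0.95],[0,0,-0.85,0,0.95],[0,0,-1,0,0.95],[0,0,-1,0,0.95]]]'
python3 -m jog '[[[-0.05,0.2,-0.05,0,0.95],[-0.1,0.45,-0.1,0,0.95],[-0.16,0.7,-0.1,0,0.95],[-0.2,0.9,-0.1,0,0.95],[-0.22,0.95,-0.1,0,0.95]]]'
python3 -m jog '[[[-0.05,0.2,0,0,0.95],[-0.1,0.45,0,0,0.95],[-0.16,0.7,0,0,0.95],[-0.2,0.9,0,0,0.95],[-0.22,0.95,0,0,0.95]]]'
python3 -m jog '[[[-0.05,0.2,0,0,0.95],[-0.1,0.45,0,0,0.95],[-0.16,0.7,0,0,0.95],[-0.2,0.9,0,0,0.95],[-0.22,0.95,0,0,0.95]]]'
python3 -m jog '[[[-0.05,0.2,0,0,0.95],[-0.1,0.45,0,0,0.95],[-0.16,0.7,0,0,0.95],[-0.2,0.9,0,0,0.95],[-0.22,0.95,0,0,0.95]]]'
python3 -m jog '[[[-0.05,0.2,0,0.02,0.95],[-0.1,0.45,0,0.04,0.95],[-0.16,0.7,0,0.06,0.95],[-0.2,0.9,0,0.08,0.95],[-0.2,0.9,0,0.1,0.95],[-0.2,0.9,0,0.12,0.95],[-0.2,0.9,0,0.14,0.95],[-0.2,0.9,0,0.15,0.95],[-0.2,0.9,0,0.15,0.95]]]'
python3 -c "
from h import *
go(532,291.7,48.9,164)"
```

```text
t: 29.03
eef_pos: [514.3, -272.9, 110.9]
eef_rot: [-179.8, 0.2, -168.7]
wrist_force: [-0.0, -0.3, -1.4]
gripper_width: 12.3
gripper_force: 58.8
t: 29.45
eef_pos: [515.6, -172.0, 116.2]
eef_rot: [179.9, -0.0, -168.6]
wrist_force: [-1.8, 0.4, -1.5]
gripper_width: 12.6
gripper_force: 59.0
t: 29.87
eef_pos: [518.7, -75.0, 116.3]
eef_rot: [180.0, -0.0, -168.6]
wrist_force: [0.2, -0.3, -1.5]
gripper_width: 12.5
gripper_force: 59.0
t: 30.28
eef_pos: [521.9, 22.1, 116.3]
eef_rot: [180.0, -0.0, -168.6]
wrist_force: [0.1, -0.0, -1.9]
gripper_width: 12.7
gripper_force: 59.1
t: 30.7
eef_pos: [525.1, 119.3, 116.2]
eef_rot: [180.0, -0.0, -168.6]
wrist_force: [1.0, 0.3, -2.2]
gripper_width: 11.8
gripper_force: 59.1
t: 31.45
eef_pos: [527.5, 208.8, 116.2]
eef_rot: [-180.0, -0.0, 164.2]
wrist_force: [-0.4, -0.1, -2.2]
gripper_width: 12.6
gripper_force: 59.1
xyz [0.183 0.809 0.673] turn 0.0009 deg 0.2 j6 -60
```

```bash
python3 -m jog '[[[0.05,0.2,0,0,0.95],[0.1,0.45,0,0,0.95],[0.15,0.65,0,0,0.95],[0.18,0.81,0,0,0.95],[0.18,0.81,0.15,0.001,0.95],[0.18,0.81,0.3,0.001,0.95],[0.18,0.81,0.45,0.001,0.95],[0.18,0.81,0.5,0.001,0.95],[0.18,0.81,0.5,0.001,0.95],[0.18,0.81,0.5,0.001,0.95]]]'
python3 - <<'E'
from h import *
go(532,291.7,48.9,164)
b=cv2.resize(grab_frame("scene")[290:410,345:505],None,fx=5,fy=5,interpolation=2)
cv2.imwrite("pics/t8.png",cv2.convertScaleAbs(b,alpha=1.4,beta=15))
E
```

```text
t: 32.28
eef_pos: [532.0, 292.5, 66.9]
eef_rot: [-180.0, 0.0, 164.1]
wrist_force: [0.6, 0.1, -1.8]
gripper_width: 12.0
gripper_force: 59.2
xyz [-0.002 -0.008  0.18 ] turn 0.0006 deg 0.1 j6 -53
```

View pics/t8.png

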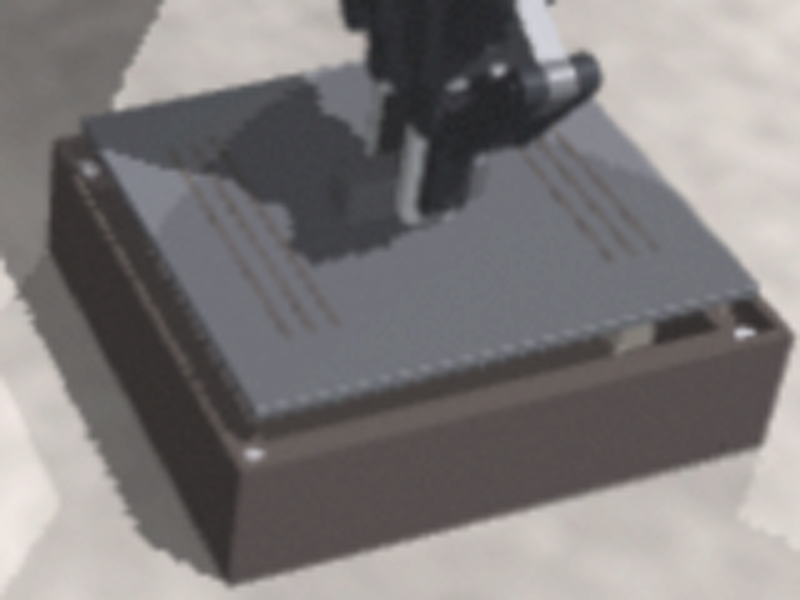

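The cover hangs level over the rim, with top corners at (85,122), (258,415), (758,292). I'll measure its offset from the screws at (88,169), (254,454), (744,333).

```bash
python3 - <<'E'
from h import *
s=lambda x,y,z:w("scene",crop((x,y),(345,290),5),z)
A=[s(x,y,65) for x,y in((85,122),(258,415),(758,292))];B=[s(x,y,42) for x,y in((88,169),(254,454),(744,333),(522,77))]
ca=(A[0]+A[2])/2; cb=(B[0]+B[2])/2; cc=(B[1]+B[3])/2
ang=lambda p,q:np.degrees(np.arctan2(*(p-q)[::-1]))
print(ca,cb,cc,ang(A[1],A[2]),ang(B[1],B[2]),np.hypot(*(A[1]-A[2])),np.hypot(*(A[0]-A[1])))
d=ca-(cb+cc)/2; r=np.radians(-16); print("cover rel in instr",d[0]*np.cos(r)+d[1]*np.sin(r),-d[0]*np.sin(r)+d[1]*np.cos(r))
E
```

```text
[537.01902528 294.24757312] [532.93052935 292.01647371] [533.10354978 291.68697832] -16.01095505902689 -16.211061129132386 166.8081900473182 134.44554320944383
cover rel in instr 3.186570612336809 3.4061328103317523
```

```bash
python3 -m jog '[[[0,-0.005,0.03,0.001,0.95],[0,-0.005,0.05,0.001,0.95],[0,-0.005,0.065,0.001,0.95],[0,-0.005,0.075,0.001,0.95],[0,-0.005,0.085,0.001,0.95],[0,-0.005,0.095,0.001,0.95],[0,-0.005,0.105,0.001,0.95],[0,-0.005,0.11,0.001,0.95],[0,-0.005,0.11,0.001,0.95]]]'
python3 -m jog '[[[0,0,0.01,0,0.95],[0,0,0.02,0,0.95],[0,0,0.03,0,0.95],[0,0,0.03,0,0.95]]]'
python3 -c "
from h import *
go(532,291.7,48.9,164)"
```

```text
t: 33.08
eef_pos: [531.4, 292.3, 55.4]
eef_rot: [-180.0, -0.0, 163.9]
wrist_force: [0.6, 0.4, -1.7]
gripper_width: 12.4
gripper_force: 59.2
t: 33.42
eef_pos: [531.4, 292.2, 52.3]
eef_rot: [-180.0, -0.0, 163.9]
wrist_force: [0.3, -0.9, -1.4]
gripper_width: 12.4
gripper_force: 59.2
xyz [-0.007 -0.004  0.034] turn -0.0004 deg -0.1 j6 -52
```

No contact with the rim, so the cover is inside it. Lowering the last 3.4 mm.

```bash
python3 -m jog '[[[-0.005,0,0.01,0,0.95],[-0.005,0,0.015,0,0.95],[-0.005,0,0.02,0,0.95],[-0.005,0,0.025,0,0.95],[-0.005,0,0.03,0,0.95],[-0.005,0,0.03,0,0.95]]]'
python3 -m jog '[[[0,0,0.005,0,0.95],[0,0,0.005,0,0.95],[0,0,0.01,0,0.95],[0,0,0.01,0,0.95]]]'
```

```text
t: 33.92
eef_pos: [532.0, 292.1, 49.4]
eef_rot: [-180.0, -0.0, 163.9]
wrist_force: [-0.2, -0.5, -1.3]
gripper_width: 12.3
gripper_force: 59.2
t: 34.25
eef_pos: [532.0, 292.2, 48.9]
eef_rot: [180.0, 0.0, 163.9]
wrist_force: [-1.3, -0.3, 4.7]
gripper_width: 12.4
gripper_force: 59.9
```

Contact at exactly the seated height. Releasing and backing off.

```bash
python3 -m jog '[[[0,0,-0.005,0,0.6],[0,0,-0.005,0,0.6],[0,0,-0.005,0,0.6],[0,0,-0.005,0,0.6],[0,0,-0.005,0,0.6]]]'
python3 -m jog '[[[0,0,-0.1,0,0.6],[0,0,-0.3,0,0.6],[0,0,-0.6,0,0.6],[0,0,-0.9,0,0.6],[0,0,-1,0,0.6]]]'
python3 -m jog '[[[-0.2,-0.35,0,0,0.6],[-0.4,-0.7,0,0,0.6],[-0.5,-1,0,0,0.6],[-0.5,-1,0,0,0.6]]]'
python3 -m jog '[[[-0.2,-0.35,0,0,0.6],[-0.4,-0.7,0,0,0.6],[-0.5,-1,0,0,0.6],[-0.5,-1,0,0,0.6],[-0.5,-1,0,0,0.6]]]'
python3 - <<'E'
from h import *
a=cv2.resize(grab_frame("top")[190:310,140:250],None,fx=3.6,fy=3.6,interpolation=2)
b=cv2.resize(grab_frame("scene")[290:410,345:505],None,fx=2.5,fy=3.6,interpolation=2)
cv2.imwrite("pics/t9.png",cv2.convertScaleAbs(np.hstack([a,b]),alpha=1.4,beta=15))
E
```

```text
t: 34.67
eef_pos: [532.0, 292.2, 49.0]
eef_rot: [-180.0, -0.0, 163.9]
wrist_force: [0.2, 0.4, -0.5]
gripper_width: 34.1
gripper_force: 0.0
t: 35.08
eef_pos: [533.2, 292.7, 154.4]
eef_rot: [179.8, 0.3, 163.9]
wrist_force: [1.2, -0.8, 0.8]
gripper_width: 33.9
gripper_force: 0.0
t: 35.42
eef_pos: [552.9, 177.7, 149.8]
eef_rot: [-179.9, 0.0, 163.7]
wrist_force: [-0.2, 0.3, 0.4]
gripper_width: 34.6
gripper_force: 0.0
t: 35.83
eef_pos: [572.9, 71.0, 149.5]
eef_rot: [180.0, 0.0, 163.8]
wrist_force: [0.4, 0.1, -0.7]
gripper_width: 34.0
gripper_force: 0.0
```

View pics/t9.png

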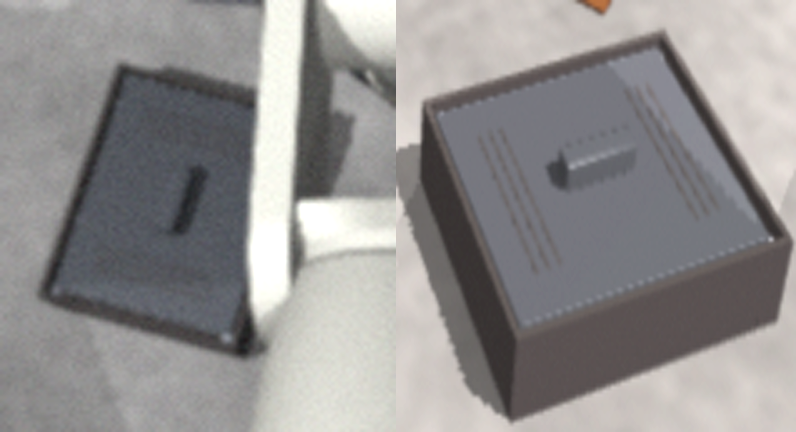

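The cover lies flat inside the rim with its rib up (scene half, (600,155)), and the gripper is clear. Handing in.

```bash
python3 -c "
from rig import *
print(close_job())"
```

```text
the job is handed in; nothing more can be done
None
```

The instrument is closed up and the job is handed in at about 36 s of the 112 s: both packs, the hold-down bar and the cover were placed in order, with contact at about the expected seated height each time, but no verdict was returned.

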